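# Hold a bag clip gaping over the recipe card

### The arm

A 7-joint arm with a two-finger parallel gripper is mounted at the origin on the work surface. World frame = base frame: x ahead of the robot, y to its left, z up, the work surface at z = 0. Lengths are in m, angles in rad, forces in N, time in s.
With the tool pointing down it reaches from about 0.425 to 0.875 m from the base axis. Payload 4.7 kg.
Tool frame: the origin (TCP) lies midway between the tips of the shut fingers; the grasp point (between the pads) lies 19 mm behind it (manip.hold_point_z is the distance from the TCP to the grasp point, in m); y points along the fingers, x is the direction in which the jaws open and shut, and the axes are right-handed (so a half turn about y gives the same grasp; the last joint's range is limited). The gripper opens to 87 mm and grips with 3 to 60 N. Pads are 19 mm wide; open, the fingers measure 117 mm over their backs; the gripper's body (75 mm by 190 mm) begins 51 mm behind the grasp point.
Start: joints at [-1.335, 0.321, -0.07, 1.45, 0.023, 1.371, -0.057], TCP at [0.143, 0.634, 0.223] pointing down, gripper open.
Joint ranges: [-2.86, 2.86], [-0.3, 2.09], [-1.38, 1.24], [0.06, 2.45], [-1.56, 4.7], [0.09, 2.05], [-2.69, 2.69]. Speed limits (rad/s): [2.57, 2.57, 3.14, 3.14, 3.14, 3.14, 3.14].

### API

Orientations are given as a rotation vector (axis times angle).
In Python, from bench import manip, grab_frame, ticket gives the robot as it stands.
- The arm moves only by the shell command python3 -m handwheel 'ROWS' [FORCE]. ROWS is JSON, a list of rows, each an object with "dr": the turn, a rotation vector about the tool's x, y, z in rad, a list of three; "delta_pos": the shift along the tool's x, y, z in mm, a list of three; "hand": the opening, from -1 (shut) to 1 (fully open). A call has 1 to 5 rows; each row is the pose to reach, as a shift and turn from the pose commanded when the call began, along the tool's axes at that moment; what a row does not reach only later rows make up. A row lasts 1/12 s, in which the tool goes at most 41.7 mm and 7.16 degrees, less where a joint would pass 70% of its speed; a pose out of reach is approached as far as the arm can. A call with a gripper value outside its range is refused whole. The fingers move at their own pace and stop on an object; FORCE is the grip in N (left out, the last holds). Time passes only in rows, so rows that repeat a pose let the fingers close. It gives the time, the measured TCP pose, the force and the opening at its end, in the units of the state.
- manip.read_state(): the state, without advancing time (a new reading comes with each control period).
- grab_frame(name): name is "scene" or "top"; returns a dict with "pixels" (384x512x3 uint8, red, green, blue), "mtx" (3x3 intrinsics, pixels), "T" (4x4, takes a point from camera to world coordinates). Camera axes: x right, y down, z forward; pixel columns grow to the right and rows downward; lengths in m; the calibration is good to about 2 mm. A picture is of the moment at which its call begins. There is no depth.
- ticket.hand_in(): hands the job in, once; it reports no verdict.
The state is a dict: "time_s": time; "joint_positions": joint angles; "qvel": joint speeds; "joint_torque": joint torques, N m; "position": TCP position; "orientation": TCP orientation; "ft_force": force on the tool from outside, world axes, zero at the start; "torque": the same for the moment, N m; "finger_gap": finger opening in m.
Only numpy, scipy, OpenCV 4.12 (cv2) and the standard library are available. Lean on these libraries where they do the work, as an engineer would, in place of code of your own. Each camera call takes 0.05 s, during which the arm holds its last target.

### The job

I want to slip a shopping list in beside the tall recipe card: pick up the white bag clip, spread it wide open against its spring and bring it down over the middle of the card's top edge, so that the edge stands between the gaping jaws, well inside the mouth, without the clip touching the card. Finish while still holding the clip there, squeezed open; do not let it bite and do not let go. Leave both cards in their wooden blocks and all the other things where they stand.

Things in the scene. Friction and masses are not known exactly. Their poses are not given: they have to be found in the camera images.
- clip: White plastic spring bag clip like a big peg, 88 mm tall, about 70 g, standing at the start on its shut lips, handles up. Origin: centre of its steel spring barrel (10 mm thick, 30 mm long), 40 mm above the lips' underside. x: across, the way the jaws gape and the handles are squeezed; y: along barrel and lips; z: lips to handles. Both halves are alike: a half turn about z changes nothing.
- clip_grip (a point): Where to grip, from above, closing along the clip's x: midway between the handle bars at rest, 44 mm above the origin. The handles rise from the barrel in a V to two round bars (9 mm thick, 28 mm long in y): 48 mm across outside at rest, 20 mm fully squeezed (bars then 48 mm above the origin). About 4 N starts the squeeze, 10 N ends it at a built-in stop; it snaps shut if let go.
- clip_mouth (a point): Midway between the lips' lower edges when gaping, 38 mm below the clip's origin. The hollow between the jaws goes up 30 mm from here to the barrel. Jaw plates 50 mm long in y; lips 64 mm long in y, 7 mm tall, 23 mm thick together when shut.
- jaw_front (a joint): Gape angle of each half of the clip from shut (the two halves mirror each other): 0 shut, 0.30 rad fully open. The gap between the lips is about 78 mm times this angle: 20 to 24 mm when fully open; 0.2 rad counts as wide open.
- recipe: The taller, wider card: a stiff white card 130 mm wide and 3 mm thick standing upright and fixed in a loose wooden block (80 mm in x, 110 mm in y, 28 mm high; 0.7 kg). Origin: centre of the block's underside. x is normal to the card, y along its top edge, z up. The card's top edge is 140 mm above the counter.
- recipe_edge (a point): Middle of the top edge of the tall recipe card, 140 mm up; axes as recipe.
- label: The lower, narrower card (not the one wanted): 66 mm wide, 3 mm thick, top edge 80 mm up, in a small wooden block 60 x 56 x 24 mm. Origin: centre of the block's underside; axes as for the tall card.
- tin: Aluminium round cake tin with a clasp, 170 mm across, 66 mm high; bystander. Origin: centre of underside.
- bowl: Glass bowl, 136 mm across, 60 mm high; bystander. Origin: centre of underside.
- mug: White ceramic mug of steel piping tips, 80 mm across, about 107 mm high with the tips; bystander. Origin: centre of underside.
- scraper: White plastic bench scraper lying flat, about 117 x 140 mm, 12 mm high; bystander. Origin: at its underside, near the middle.
There are look-alikes about, which are no part of the job. Of the things that look like the clip, take the one that is farthest from the robot's base at the start. What is shaped like the recipe but yellow is not meant.

How it is judged:
By the outcome, as a careful person would: the job done as asked, in the order asked, and still so for the second after the job is handed in, while the arm keeps its last pose, push and grip.
It also fails if it takes over 35 s, if anything falls off the work surface, if the arm or the gripper's body presses on something with over 40 N, if the wrist force passes 120 N, or if a joint passes its speed limit or range.

## Working session

There is one attempt and no reset: what is moved stays moved. The work goes in short steps, Python scripts to look and compute and a shell command to move; the robot and the scene stay as the last step left them, time stands still between calls to the robot, and variables do not carry over. Pictures are saved under pics/ and viewed, and the job is handed in when it is done.

```bash
mkdir -p pics; ls; python3 - <<'E'
from bench import manip, grab_frame
import cv2
s=manip.read_state(); print({k:s[k] for k in('time_s','position','orientation','finger_gap','ft_force')}, manip.hold_point_z)
for n in('scene','top'):
    f=grab_frame(n); cv2.imwrite(f'pics/{n}0.png',f['pixels'][:,:,::-1]); print(n,f['mtx'].tolist(),f['T'].round(4).tolist())
E
```

```text
pics
{'time_s': 0.0, 'position': array([0.14293062, 0.63351966, 0.22145057]), 'orientation': array([-1.30729899, -1.0433171 ,  1.0456916 ]), 'finger_gap': 0.08719489808359461, 'ft_force': array([ 0.56179191, -0.09144728, -0.06316853])} 0.0187
scene [[415.3526953801485, 0.0, 253.79104184544875], [0.0, 415.3526953801485, 191.81709651544494], [0.0, 0.0, 1.0]] [[0.7297, 0.5684, -0.38, 1.0128], [0.6836, -0.5945, 0.4234, -0.5553], [0.0148, -0.5687, -0.8224, 1.125], [0.0, 0.0, 0.0, 1.0]]
top [[474.79205379839607, 0.0, 260.6608352646883], [0.0, 474.79205379839607, 199.82521610547013], [0.0, 0.0, 1.0]] [[-0.0034, -0.9968, 0.0798, 0.4169], [-1.0, 0.0035, 0.0018, -0.0223], [-0.0021, -0.0798, -0.9968, 1.5967], [0.0, 0.0, 0.0, 1.0]]
```

View pics/scene0.png

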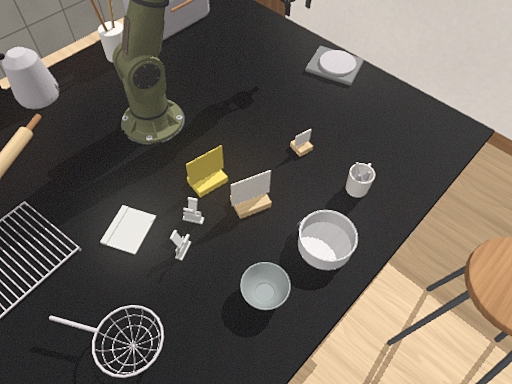

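View pics/top0.png

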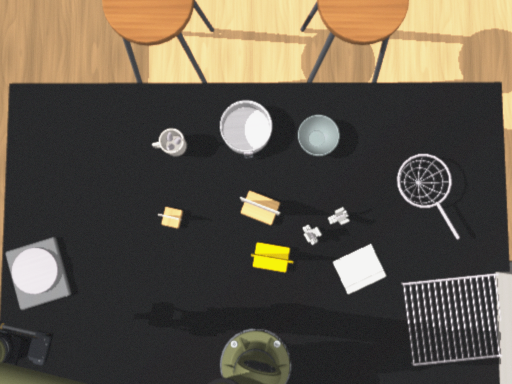

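```bash
python3 -c "
from bench import manip
from scipy.spatial.transform import Rotation as R
print(R.from_rotvec(manip.read_state()['orientation']).as_matrix().round(3))"
```

```text
[[ 0.22  -0.    -0.976]
 [ 0.976 -0.002  0.22 ]
 [-0.002 -1.    -0.   ]]
```

```bash
cat > h.py <<'E'
import numpy as np, cv2
from bench import manip, grab_frame
from scipy.spatial.transform import Rotation as R
def ray(f,u,v):
    d=np.linalg.inv(f['mtx'])@[u,v,1]; return f['T'][:3,3], f['T'][:3,:3]@d
def onz(f,u,v,z):
    o,d=ray(f,u,v); return o+d*(z-o[2])/d[2]
def proj(f,p):
    T=np.linalg.inv(f['T']); c=T[:3,:3]@np.asarray(p)+T[:3,3]; q=f['mtx']@c; return q[:2]/q[2]
def tri(fa,a,fb,b):
    A=[];B=[]
    for f,(u,v) in((fa,a),(fb,b)):
        o,d=ray(f,u,v); d=d/np.linalg.norm(d); P=np.eye(3)-np.outer(d,d); A.append(P);B.append(P@o)
    return np.linalg.lstsq(np.vstack(A),np.hstack(B),rcond=None)[0]
def crop(f,u0,v0,u1,v1,k,name):
    cv2.imwrite(name,cv2.resize(f['pixels'][v0:v1,u0:u1,::-1],None,fx=k,fy=k,interpolation=cv2.INTER_CUBIC))
E
python3 - <<'E'
from h import *
f=grab_frame('top');g=grab_frame('scene')
crop(f,230,180,360,280,6,'pics/tc.png'); crop(g,155,140,285,265,4.8 and 4,'pics/sc.png')
for c in((312,233),(339,216)): p=onz(f,*c,.07);print(p,np.hypot(*p[:2]))
E
```

```text
[ 0.43177029 -0.18372743  0.07      ] 0.46923485307133794
[ 0.48601538 -0.27119413  0.07      ] 0.5565583596665035
```

View pics/tc.png

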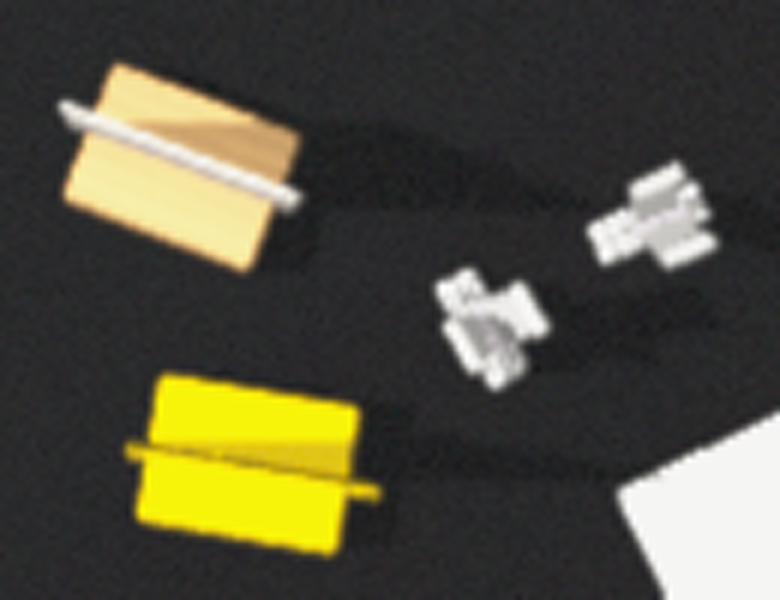

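View pics/sc.png

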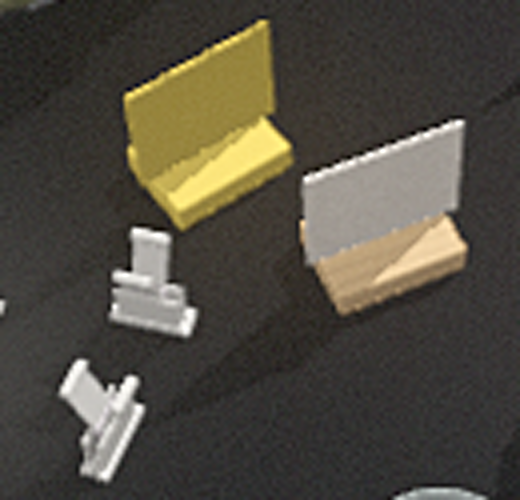

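```bash
python3 - <<'E'
from h import *
f=grab_frame('top');g=grab_frame('scene')
crop(f,322,200,356,230,20,'pics/tc2.png'); crop(g,165,225,195,265,15,'pics/sc2.png')
E
```

```text
(no output)
```

View pics/tc2.png

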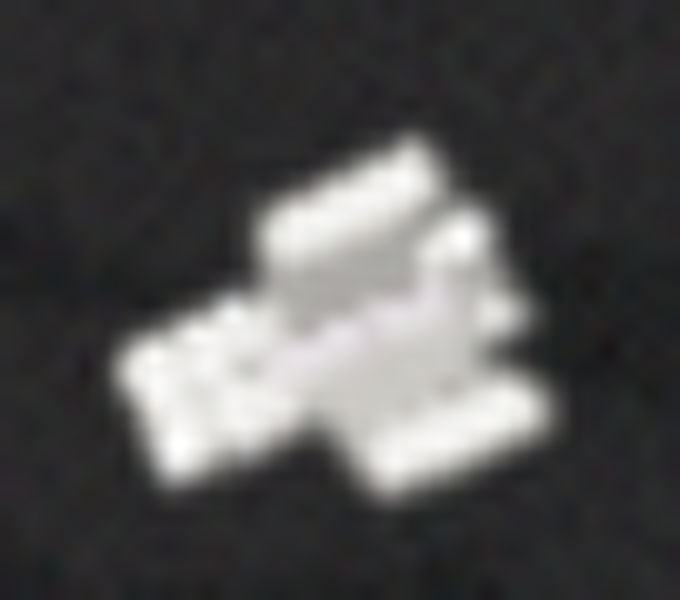

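View pics/sc2.png

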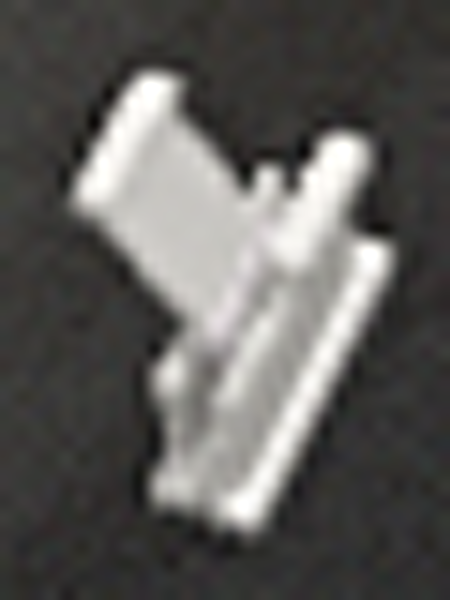

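```bash
python3 - <<'E'
from h import *
f=grab_frame('top');g=grab_frame('scene')
cv=lambda p,k,o:((p[0]+.5)/k-.5+o[0],(p[1]+.5)/k-.5+o[1])
T=lambda p:cv(p,20,(322,200)); S=lambda p:cv(p,15,(165,225))
b=[]
for t,s in(((350,195),(322,200)),((460,432),(128,140))):
    p=tri(f,T(t),g,S(s)); b.append(onz(f,*T(t),.086)); print('bar',p,b[-1],onz(g,*S(s),.086))
m=(b[0]+b[1])/2; d=b[0]-b[1]; print('mid',m,np.linalg.norm(d),np.degrees(np.arctan2(d[1],d[0])))
for q in(((270,235),(425,155)),((380,480),(540,390)),):
    e=onz(f,*T(q[0]),.086)-onz(f,*T(q[1]),.086);print('bardir',np.degrees(np.arctan2(e[1],e[0])))
e=onz(f,*T((145,415)),.0) ; print(e)
T=lambda p:cv(p,6,(230,180)); S=lambda p:cv(p,4,(155,140))
c=[]
for t,s in(((65,107),(463,122)),((295,203),(305,178))):
    c.append(onz(f,*T(t),.14)); print('card',tri(f,T(t),g,S(s)),c[-1],onz(g,*S(s),.14))
m=(c[0]+c[1])/2;d=c[0]-c[1];print('cardmid',m,np.linalg.norm(d),'edge dir',np.degrees(np.arctan2(d[1],d[0])))
# block corners top at .028
B=[onz(f,*T(p),.028) for p in((117,63),(300,135),(247,270),(66,197))]
print(np.mean(B,0)); e=B[0]-B[1]; print('blk',np.degrees(np.arctan2(e[1],e[0])),np.linalg.norm(e))
E
```

```text
bar [ 0.50590716 -0.26861895  0.09205248] [ 0.50672482 -0.26901935  0.086     ] [ 0.50244002 -0.26750107  0.086     ]
bar [ 0.46870745 -0.2852169   0.0903246 ] [ 0.4689282  -0.28587618  0.086     ] [ 0.46635381 -0.28417769  0.086     ]
mid [ 0.48782651 -0.27744776  0.086     ] 0.0413852295199267 24.03629033061974
bardir 116.98783673102272
bardir 118.96716160922975
[ 0.47492918 -0.24801399  0.        ]
card [0.54080815 0.04250875 0.14236608] [0.54115186 0.04275599 0.14      ] [0.53953995 0.04379594 0.14      ]
card [ 0.49131012 -0.07498173  0.14119452] [ 0.49142421 -0.0749663   0.14      ] [ 0.49062434 -0.07445755  0.14      ]
cardmid [ 0.51628803 -0.01610516  0.14      ] 0.12779427769040472 edge dir 67.10008207735038
[ 0.51775747 -0.01705541  0.028     ]
blk 68.24071980978995 0.10874561741885794
```

```bash
cat >> h.py <<'E'
def go(p,yaw):
    "tool-frame shift (mm) and turn to put the TCP at p, tool pointing down, tool x at yaw deg"
    s=manip.read_state(); M=R.from_rotvec(s['orientation']).as_matrix()
    c,q=np.cos(np.radians(yaw)),np.sin(np.radians(yaw))
    G=np.array([[c,0,-q],[q,0,c],[0,-1,0]])
    print('shift',(M.T@(np.asarray(p)-s['position'])*1000).round(1),'dr',R.from_matrix(M.T@G).as_rotvec().round(4),'yaw',np.degrees(np.arctan2(M[1,0],M[0,0])).round(2),'pos',s['position'].round(4),'t',s['time_s'],'F',s['ft_force'].round(1),'gap',round(s['finger_gap'],4),'j',np.round(s['joint_positions'],2))
E
python3 -m handwheel '[{"dr":[0,0.12,0],"delta_pos":[-20,0,-36],"hand":1},{"dr":[0,0.24,0],"delta_pos":[-41,0,-71],"hand":1},{"dr":[0,0.36,0],"delta_pos":[-62,0,-107],"hand":1},{"dr":[0,0.45,0],"delta_pos":[-83,0,-143],"hand":1},{"dr":[0,0.45,0],"delta_pos":[-104,0,-179],"hand":1}]'
python3 -c "
from h import *
go([.45,.35,.22],26)"
```

```text
time_s: 0.82
position: [0.2959, 0.4918, 0.2228]
orientation: [-1.455, -0.699, 0.698]
ft_force: [1.0, 0.5, -0.0]
finger_gap: 0.0869
shift [ -14.4    2.7 -208.9] dr [-3.000e-04  4.416e-01  6.000e-04] yaw 51.3 pos [0.2959 0.4918 0.2228] t 0.8167 F [ 1.   0.5 -0. ] gap 0.0869 j [-1.15  0.16  0.09  1.65 -0.01  1.33 -0.17]
```

```bash

python3 -m handwheel '[{"dr":[0,0.12,0],"delta_pos":[-3,0,-41],"hand":1},{"dr":[0,0.24,0],"delta_pos":[-6,0,-82],"hand":1},{"dr":[0,0.36,0],"delta_pos":[-9,0,-124],"hand":1},{"dr":[0,0.44,0],"delta_pos":[-12,0,-166],"hand":1},{"dr":[0,0.44,0],"delta_pos":[-14,0,-208],"hand":1}]'
python3 -c "
from h import *
go([.48,-.1,.22],26)
go([.487,-.277,.17],26)"
```

```text
time_s: 1.23
position: [0.4491, 0.3521, 0.2231]
orientation: [-1.54, -0.358, 0.357]
ft_force: [0.1, 0.5, -0.1]
finger_gap: 0.0874
shift [-171.2    2.7 -419.6] dr [-0.0005  0.0018  0.0009] yaw 26.1 pos [0.4491 0.3521 0.2231] t 1.2333 F [ 0.1  0.5 -0.1] gap 0.0874 j [-0.95  0.15  0.27  1.66 -0.04  1.33 -0.22]
shift [-242.8   52.5 -581.7] dr [-0.0005  0.0018  0.0009] yaw 26.1 pos [0.4491 0.3521 0.2231] t 1.2333 F [ 0.1  0.5 -0.1] gap 0.0874 j [-0.95  0.15  0.27  1.66 -0.04  1.33 -0.22]
```

```bash

python3 -m handwheel '[{"dr":[0,0,0],"delta_pos":[-16,0,-38],"hand":1},{"dr":[0,0,0],"delta_pos":[-32,0,-76],"hand":1},{"dr":[0,0,0],"delta_pos":[-48,0,-115],"hand":1},{"dr":[0,0,0],"delta_pos":[-64,0,-154],"hand":1},{"dr":[0,0,0],"delta_pos":[-80,0,-192],"hand":1}]' >/dev/null
python3 -m handwheel '[{"dr":[0,0,0],"delta_pos":[-16,0,-38],"hand":1},{"dr":[0,0,0],"delta_pos":[-32,0,-76],"hand":1},{"dr":[0,0,0],"delta_pos":[-48,0,-115],"hand":1},{"dr":[0,0,0],"delta_pos":[-64,0,-154],"hand":1},{"dr":[0,0,0],"delta_pos":[-80,0,-192],"hand":1}]'
python3 -c "
from h import *
go([.487,-.277,.17],26)"
```

```text
time_s: 2.07
position: [0.4743, -0.0624, 0.223]
orientation: [-1.54, -0.361, 0.359]
ft_force: [0.7, 0.0, -0.5]
finger_gap: 0.0873
shift [ -83.8   52.8 -198.1] dr [-0.0003  0.0054  0.0017] yaw 26.31 pos [ 0.4743 -0.0624  0.223 ] t 2.0667 F [ 0.7  0.  -0.5] gap 0.0873 j [-0.6  -0.08  0.65  1.88  0.05  1.33  0.49]
```

```bash

python3 -m handwheel '[{"dr":[0,0,0],"delta_pos":[-16,0,-38],"hand":1},{"dr":[0,0,0],"delta_pos":[-32,0,-76],"hand":1},{"dr":[0,0,0],"delta_pos":[-48,0,-115],"hand":1},{"dr":[0,0,0],"delta_pos":[-64,0,-154],"hand":1},{"dr":[0,0,0],"delta_pos":[-80,0,-192],"hand":1}]' >/dev/null
python3 -m handwheel '[{"dr":[0,0,0],"delta_pos":[-4,20,-6],"hand":1},{"dr":[0,0,0],"delta_pos":[-4,53,-6],"hand":1},{"dr":[0,0,0],"delta_pos":[-4,53,-6],"hand":1},{"dr":[0,0,0],"delta_pos":[-4,53,-6],"hand":1}]'
python3 - <<'E'
from h import *
go([.487,-.277,.13],26.5)
f=grab_frame('top');g=grab_frame('scene')
crop(f,300,190,370,240,10,'pics/tc3.png'); crop(g,130,180,230,270,6,'pics/sc3.png')
# where the TCP projects
p=manip.read_state()['position'];print(proj(f,p),proj(g,p))
E
```

```text
time_s: 2.82
position: [0.4859, -0.2737, 0.1685]
orientation: [-1.539, -0.357, 0.362]
ft_force: [0.5, 0.2, 0.6]
finger_gap: 0.087
shift [-0.3 38.5 -3.6] dr [-0.0026 -0.0036 -0.0025] yaw 26.3 pos [ 0.4859 -0.2737  0.1685] t 2.8167 F [0.5 0.2 0.6] gap 0.087 j [-0.32  0.21  0.89  1.78 -0.18  1.23  1.08]
[345.42704543 213.85245749] [176.6249245 220.8400383]
```

View pics/sc3.png

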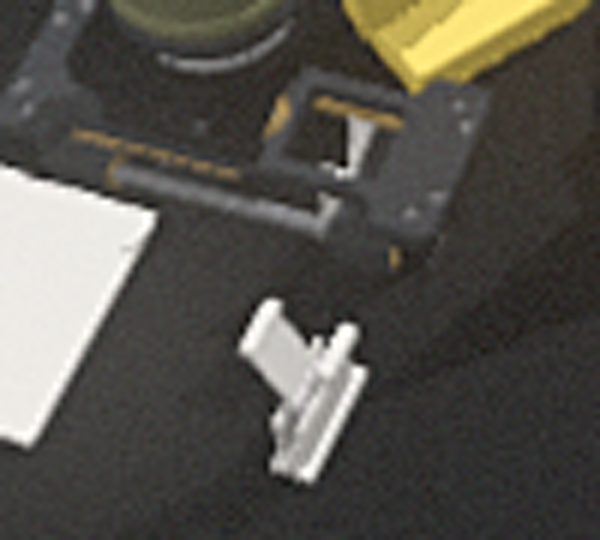

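View pics/tc3.png

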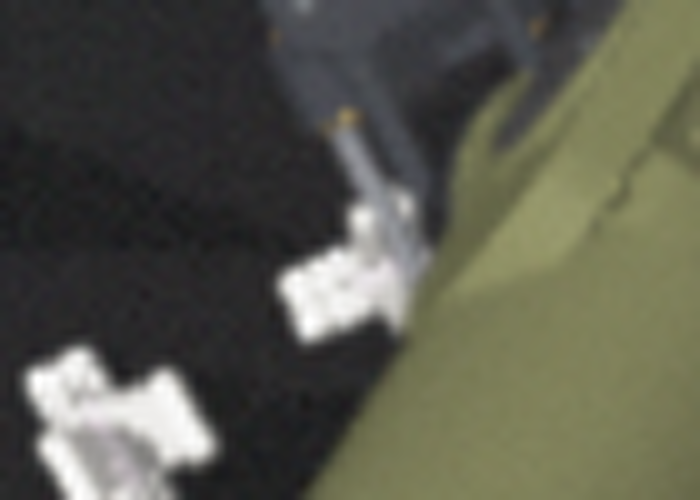

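```bash

python3 -m handwheel '[{"dr":[0,0,0],"delta_pos":[0,20,-3.5],"hand":1},{"dr":[0,0,0],"delta_pos":[0,45,-3.5],"hand":1},{"dr":[0,0,0],"delta_pos":[0,70,-3.5],"hand":1},{"dr":[0,0,0],"delta_pos":[0,88,-3.5],"hand":1},{"dr":[0,0,0],"delta_pos":[0,101,-3.5],"hand":1}]' >/dev/null
python3 -m handwheel '[{"dr":[0,0,0],"delta_pos":[0,0,0],"hand":1},{"dr":[0,0,0],"delta_pos":[0,0,0],"hand":1}]'
python3 - <<'E'
from h import *
go([.4865,-.277,.066],26.5)
g=grab_frame('scene')
crop(g,130,190,230,280,6,'pics/sc4.png')
E
```

```text
time_s: 3.5
position: [0.4893, -0.2775, 0.0696]
orientation: [-1.541, -0.362, 0.36]
ft_force: [1.1, 0.1, -0.6]
finger_gap: 0.0866
shift [-2.3  3.6  1.7] dr [ 0.0007 -0.0025  0.0009] yaw 26.36 pos [ 0.4893 -0.2775  0.0696] t 3.5 F [ 1.1  0.1 -0.6] gap 0.0866 j [-0.25  0.35  0.84  1.87 -0.3   1.05  1.18]
```

View pics/sc4.png

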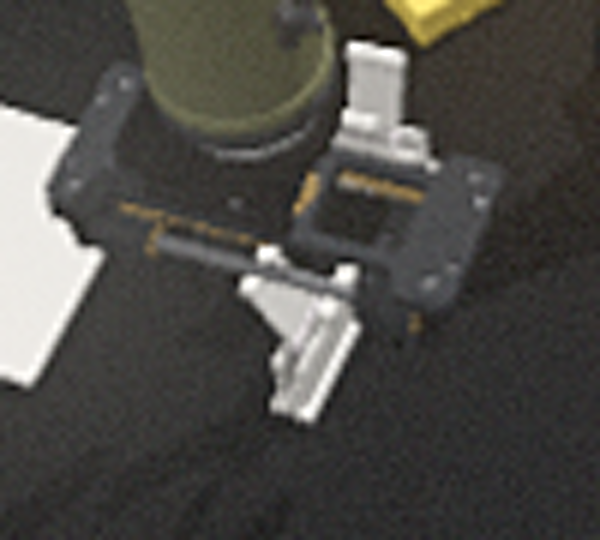

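```bash
python3 - <<'E'
from h import *
g=grab_frame('scene')
s=manip.read_state();M=R.from_rotvec(s['orientation']).as_matrix()
im=cv2.resize(g['pixels'][190:280,130:230,::-1],None,fx=7,fy=7,interpolation=cv2.INTER_CUBIC)
im=cv2.convertScaleAbs(im,alpha=1.8,beta=20)
for x,y,c in((-.0435,0,(0,0,255)),(.0435,0,(0,255,0)),(0,0,(255,0,0)),(-.0435,-.0187,(0,0,255)),(.0435,-.0187,(0,255,0)),(0,-.0187,(255,0,255)),(-.0435,-.07,(0,255,255)),(.0435,-.07,(0,255,255))):
    u=proj(g,s['position']+M@[x,y,0]); u=((u-[130,190]+.5)*7).astype(int); print(x,y,u); cv2.circle(im,tuple(int(i) for i in u),3,c,-1)
cv2.imwrite('pics/sc5.png',im)
E
```

```text
-0.0435 0 [260 326]
0.0435 0 [459 382]
0 0 [359 354]
-0.0435 -0.0187 [253 304]
0.0435 -0.0187 [454 361]
0 -0.0187 [353 332]
-0.0435 -0.07 [232 240]
0.0435 -0.07 [441 298]
```

View pics/sc5.png

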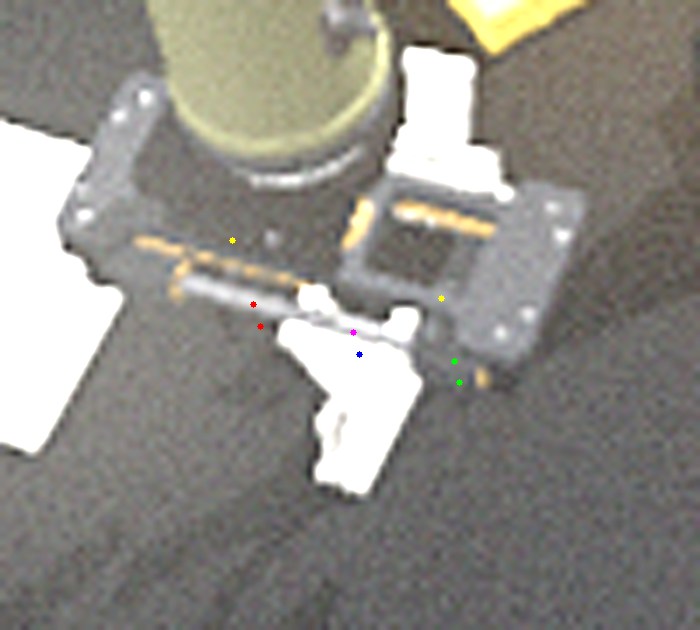

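```bash

python3 -m handwheel '[{"dr":[0,0,0],"delta_pos":[-2,3,2],"hand":1},{"dr":[0,0,0],"delta_pos":[-2,3,2],"hand":-1},{"dr":[0,0,0],"delta_pos":[-2,3,2],"hand":-1},{"dr":[0,0,0],"delta_pos":[-2,3,2],"hand":-1},{"dr":[0,0,0],"delta_pos":[-2,3,2],"hand":-1}]' 3.5
python3 -m handwheel '[{"dr":[0,0,0],"delta_pos":[0,0,0],"hand":-1},{"dr":[0,0,0],"delta_pos":[0,0,0],"hand":-1},{"dr":[0,0,0],"delta_pos":[0,0,0],"hand":-1},{"dr":[0,0,0],"delta_pos":[0,0,0],"hand":-1},{"dr":[0,0,0],"delta_pos":[0,0,0],"hand":-1}]' 3.5
python3 -m handwheel '[{"dr":[0,0,0],"delta_pos":[0,0,0],"hand":-1},{"dr":[0,0,0],"delta_pos":[0,0,0],"hand":-1},{"dr":[0,0,0],"delta_pos":[0,0,0],"hand":-1},{"dr":[0,0,0],"delta_pos":[0,0,0],"hand":-1},{"dr":[0,0,0],"delta_pos":[0,0,0],"hand":-1}]' 3.5
python3 - <<'E'
from h import *
g=grab_frame('scene')
crop(g,130,190,230,280,6,'pics/sc6.png')
E
```

```text
time_s: 4.02
position: [0.486, -0.2768, 0.0658]
orientation: [-1.541, -0.36, 0.36]
ft_force: [0.4, -0.4, 0.1]
finger_gap: 0.0676
time_s: 4.43
position: [0.4858, -0.2768, 0.0656]
orientation: [-1.541, -0.36, 0.36]
ft_force: [-0.1, -1.0, 0.6]
finger_gap: 0.0477
time_s: 4.85
position: [0.4858, -0.2768, 0.0655]
orientation: [-1.541, -0.36, 0.36]
ft_force: [-0.2, -0.3, 0.3]
finger_gap: 0.048
```

View pics/sc6.png

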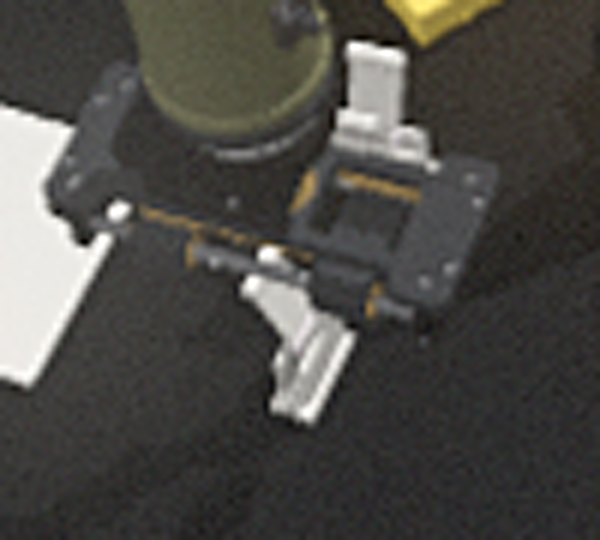

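```bash

python3 -m handwheel '[{"dr":[0,0,0],"delta_pos":[0,-4,0],"hand":-1},{"dr":[0,0,0],"delta_pos":[0,-8,0],"hand":-1},{"dr":[0,0,0],"delta_pos":[0,-13,0],"hand":-1},{"dr":[0,0,0],"delta_pos":[0,-18,0],"hand":-1},{"dr":[0,0,0],"delta_pos":[0,-20,0],"hand":-1}]' 3.5
python3 - <<'E'
from h import *
g=grab_frame('scene')
crop(g,130,190,230,280,6,'pics/sc7.png')
E
```

```text
time_s: 5.32
position: [0.4863, -0.2771, 0.0866]
orientation: [-1.541, -0.361, 0.359]
ft_force: [0.2, -0.3, -1.1]
finger_gap: 0.0484
```

View pics/sc7.png

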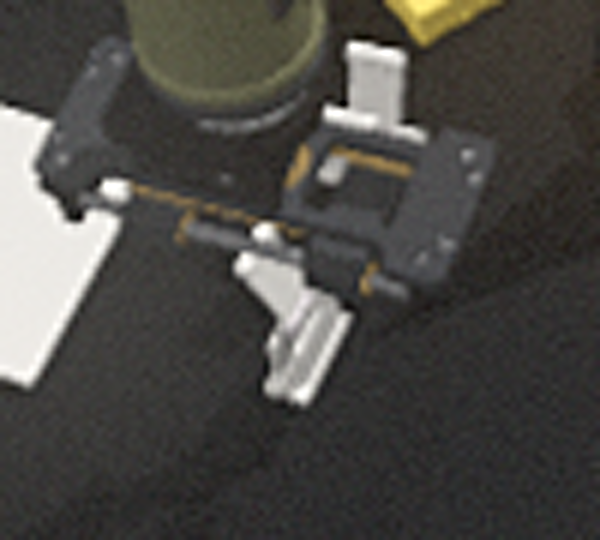

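```bash

python3 -m handwheel '[{"dr":[0,0,0],"delta_pos":[0,0,0],"hand":-1},{"dr":[0,0,0],"delta_pos":[0,0,0],"hand":-1},{"dr":[0,0,0],"delta_pos":[0,0,0],"hand":-1},{"dr":[0,0,0],"delta_pos":[0,0,0],"hand":-1},{"dr":[0,0,0],"delta_pos":[0,0,0],"hand":-1}]' 20
python3 -m handwheel '[{"dr":[0,0,0],"delta_pos":[0,0,0],"hand":-1},{"dr":[0,0,0],"delta_pos":[0,0,0],"hand":-1},{"dr":[0,0,0],"delta_pos":[0,0,0],"hand":-1},{"dr":[0,0,0],"delta_pos":[0,0,0],"hand":-1},{"dr":[0,0,0],"delta_pos":[0,0,0],"hand":-1}]' 20
python3 - <<'E'
from h import *
g=grab_frame('scene')
crop(g,130,190,230,280,6,'pics/sc8.png')
go([.4865,-.277,.27],26.5)
E
```

```text
time_s: 5.78
position: [0.4857, -0.2767, 0.0853]
orientation: [-1.54, -0.36, 0.36]
ft_force: [1.4, -0.4, -0.9]
finger_gap: 0.0194
time_s: 6.2
position: [0.4858, -0.2767, 0.0855]
orientation: [-1.541, -0.36, 0.36]
ft_force: [-0.4, 1.0, -0.6]
finger_gap: 0.0193
shift [   0.6 -184.5   -0.5] dr [-0.     -0.0035  0.    ] yaw 26.3 pos [ 0.4858 -0.2768  0.0855] t 6.25 F [-0.4  0.1 -0.6] gap 0.0194 j [-0.26  0.32  0.86  1.87 -0.27  1.08  1.16]
```

View pics/sc8.png

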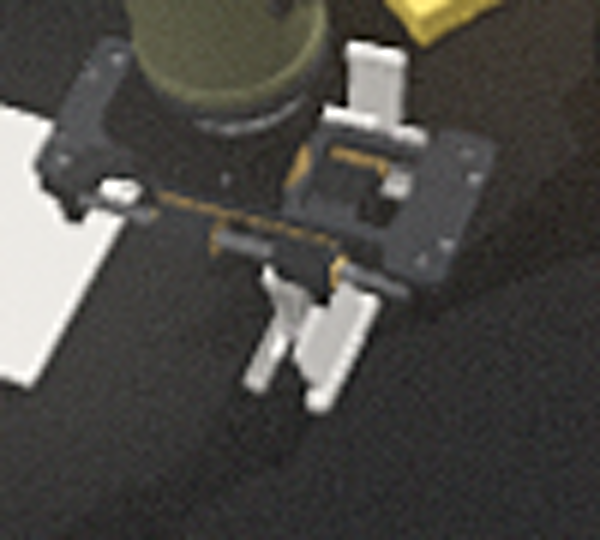

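```bash

python3 -m handwheel '[{"dr":[0,0,0],"delta_pos":[0,-30,0],"hand":-1},{"dr":[0,0,0],"delta_pos":[0,-65,0],"hand":-1},{"dr":[0,0,0],"delta_pos":[0,-100,0],"hand":-1},{"dr":[0,0,0],"delta_pos":[0,-135,0],"hand":-1},{"dr":[0,0,0],"delta_pos":[0,-170,0],"hand":-1}]' 20
python3 -m handwheel '[{"dr":[0,0.08,0],"delta_pos":[0,-5,0],"hand":-1},{"dr":[0,0.18,0],"delta_pos":[0,-5,0],"hand":-1},{"dr":[0,0.28,0],"delta_pos":[0,-5,0],"hand":-1},{"dr":[0,0.38,0],"delta_pos":[0,-5,0],"hand":-1},{"dr":[0,0.48,0],"delta_pos":[0,-5,0],"hand":-1}]' 20
python3 - <<'E'
from h import *
go([.517,-.016,.26],-22.5)
E
```

```text
time_s: 6.67
position: [0.4853, -0.2769, 0.2573]
orientation: [-1.541, -0.36, 0.359]
ft_force: [0.2, -0.2, -1.0]
finger_gap: 0.0194
time_s: 7.08
position: [0.4857, -0.2768, 0.2607]
orientation: [-1.57, 0.02, -0.021]
ft_force: [0.3, 0.7, -0.8]
finger_gap: 0.0191
shift [ 24.5   0.7 261.5] dr [-3.000e-04  3.667e-01  3.000e-04] yaw -1.49 pos [ 0.4857 -0.2768  0.2607] t 7.0833 F [ 0.3  0.7 -0.8] gap 0.0191 j [-0.4   0.15  0.97  1.65 -0.12  1.41  0.56]
```

```bash

python3 -m handwheel '[{"dr":[0,0.08,0],"delta_pos":[2,0,20],"hand":-1},{"dr":[0,0.16,0],"delta_pos":[5,0,50],"hand":-1},{"dr":[0,0.24,0],"delta_pos":[8,0,85],"hand":-1},{"dr":[0,0.32,0],"delta_pos":[11,0,120],"hand":-1},{"dr":[0,0.367,0],"delta_pos":[14,0,155],"hand":-1}]' 20
python3 - <<'E'
from h import *
go([.517,-.016,.26],-22.5)
E
```

```text
time_s: 7.5
position: [0.5028, -0.1208, 0.2607]
orientation: [-1.548, 0.307, -0.308]
ft_force: [0.4, 0.9, -0.7]
finger_gap: 0.0192
shift [-27.    0.8 102.2] dr [-0.0009  0.0002  0.0004] yaw -22.49 pos [ 0.5028 -0.1208  0.2607] t 7.5 F [ 0.4  0.9 -0.7] gap 0.0192 j [-0.66 -0.    0.85  1.74  0.    1.4  -0.2 ]
```

```bash

python3 -m handwheel '[{"dr":[0,0,0],"delta_pos":[-9,0,34],"hand":-1},{"dr":[0,0,0],"delta_pos":[-18,0,68],"hand":-1},{"dr":[0,0,0],"delta_pos":[-25,0,95],"hand":-1},{"dr":[0,0,0],"delta_pos":[-27,0,102],"hand":-1},{"dr":[0,0,0],"delta_pos":[-27,0,102],"hand":-1}]' 20
python3 - <<'E'
from h import *
go([.517,-.016,.26],-22.5)
f=grab_frame('top');g=grab_frame('scene')
crop(f,215,160,305,235,8,'pics/tc9.png'); crop(g,190,120,300,230,5,'pics/sc9.png')
E
```

```text
time_s: 7.92
position: [0.5167, -0.0144, 0.2603]
orientation: [-1.55, 0.3, -0.3]
ft_force: [-0.3, -0.6, -1.6]
finger_gap: 0.0197
shift [ 0.9  0.3 -1.4] dr [ 0.      0.0102 -0.0005] yaw -21.92 pos [ 0.5167 -0.0144  0.2603] t 7.9167 F [-0.3 -0.6 -1.6] gap 0.0197 j [-0.76  0.    0.75  1.74 -0.    1.4  -0.4 ]
```

View pics/sc9.png

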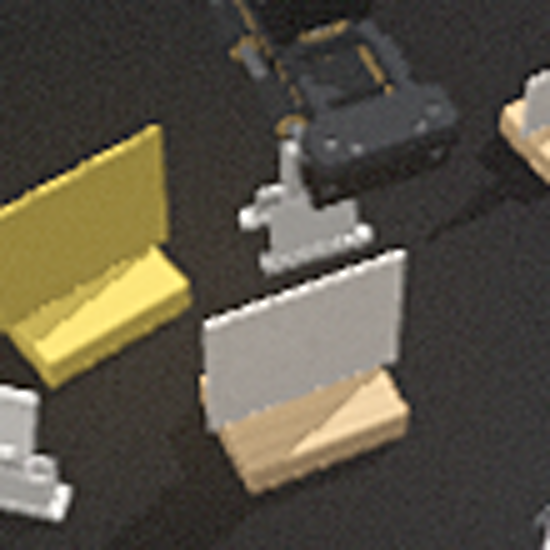

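View pics/tc9.png

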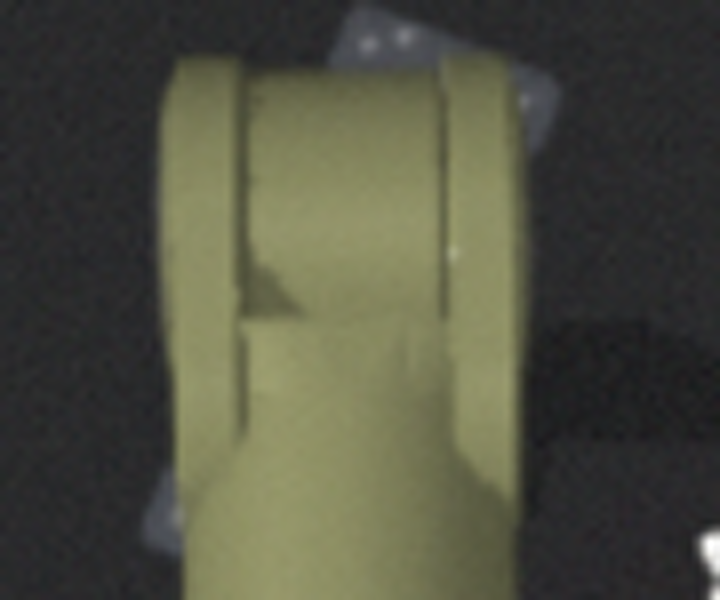

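```bash
cat >> h.py <<'E'
def clippts(s,dz=0):
    M=R.from_rotvec(s['orientation']).as_matrix(); o=s['position']+M@[0,-.0187+.046+dz,0]
    # clip frame: x=tool x, z=-tool y, y = tool -z?
    X=M[:,0];Z=-M[:,1];Y=np.cross(Z,X)
    return o,X,Y,Z
E
python3 - <<'E'
from h import *
s=manip.read_state();g=grab_frame('scene');o,X,Y,Z=clippts(s)
print(X,Y)
k=8;u0,v0=195,125
im=cv2.resize(g['pixels'][v0:v0+70,u0:u0+95,::-1],None,fx=k,fy=k,interpolation=cv2.INTER_CUBIC)
im=cv2.convertScaleAbs(im,alpha=1.5,beta=20)
def dot(p,c):
    u=(proj(g,p)-[u0,v0]+.5)*k; cv2.circle(im,(int(u[0]),int(u[1])),3,c,-1)
for y in(-.032,.032):
  for x in(.0228,-.0228): dot(o+x*X+y*Y-.0348*Z,(0,0,255) if x>0 else (255,0,0))
for y in(-.015,.015): dot(o+y*Y,(0,255,0))
c=np.array([[.5409,.0428,.14],[.4914,-.0748,.14]])
for p in list(c)+[c.mean(0)]: dot(p,(255,0,255))
cv2.imwrite('pics/sc10.png',im)
E
```

```text
[ 9.25309238e-01 -3.79213327e-01  2.57758251e-04] [ 0.37921339  0.92530875 -0.00096052]
```

View pics/sc10.png

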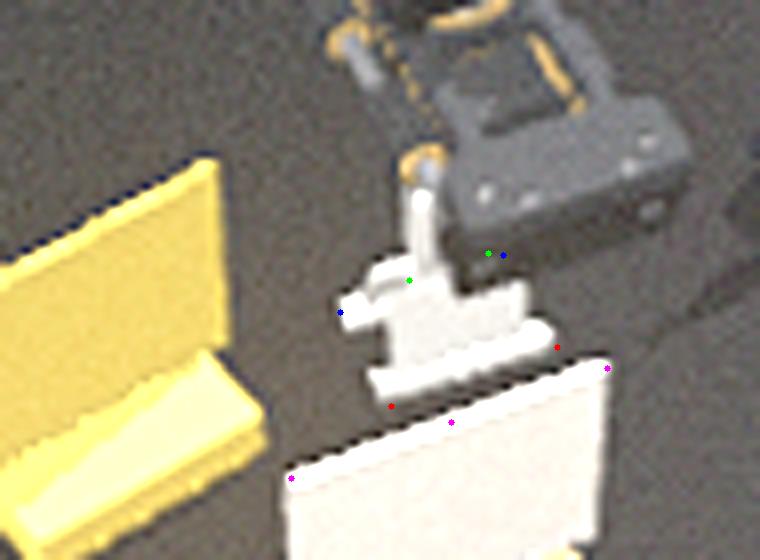

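```bash

python3 -m handwheel '[{"dr":[0,0,0],"delta_pos":[0,10,0],"hand":-1},{"dr":[0,0,0],"delta_pos":[0,25,0],"hand":-1},{"dr":[0,0,0],"delta_pos":[0,38,0],"hand":-1},{"dr":[0,0,0],"delta_pos":[0,42,0],"hand":-1},{"dr":[0,0,0],"delta_pos":[0,42,0],"hand":-1}]' 20
python3 - <<'E'
from h import *
s=manip.read_state();g=grab_frame('scene');o,X,Y,Z=clippts(s)
go([.5163,-.015,.191],-22.5)
k=8;u0,v0=195,135
im=cv2.resize(g['pixels'][v0:v0+70,u0:u0+95,::-1],None,fx=k,fy=k,interpolation=cv2.INTER_CUBIC)
im=cv2.convertScaleAbs(im,alpha=.95,beta=0)
def dot(p,c):
    u=(proj(g,p)-[u0,v0]+.5)*k; cv2.circle(im,(int(u[0]),int(u[1])),2,c,-1)
for y in(-.032,.032):
  for x in(.0228,-.0228): dot(o+x*X+y*Y-.0348*Z,(0,0,255) if x>0 else (255,0,0))
c=np.array([[.5409,.0428,.14],[.4914,-.0748,.14]])
for p in list(c)+[c.mean(0)]: dot(p,(255,0,255))
cv2.imwrite('pics/sc11.png',im)
E
```

```text
time_s: 8.48
position: [0.5155, -0.0188, 0.2171]
orientation: [-1.55, 0.308, -0.304]
ft_force: [0.3, 1.3, -1.4]
finger_gap: 0.0191
shift [-1.2 27.1  3.3] dr [ 0.0006  0.0028 -0.0008] yaw -22.34 pos [ 0.5162 -0.0186  0.2181] t 8.5333 F [0.8 0.2 0. ] gap 0.0191 j [-0.75  0.03  0.76  1.81 -0.02  1.31 -0.38]
```

View pics/sc11.png

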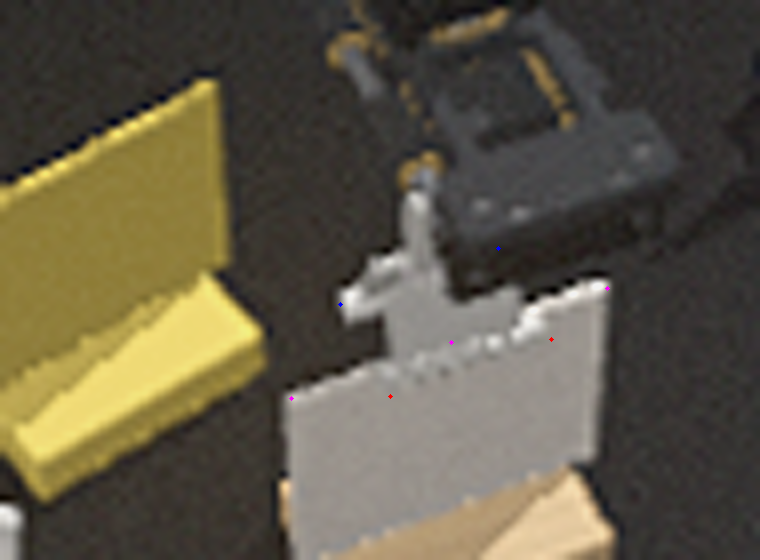

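```bash

python3 - <<'E'
from h import *
g=grab_frame('scene')
a=g['pixels'][163:190,225:275,::-1].astype(float)
a=np.clip((a-80)*255/(235-80),0,255).astype(np.uint8)
cv2.imwrite('pics/sc12.png',cv2.resize(a,None,fx=15,fy=15,interpolation=cv2.INTER_NEAREST))
E
```

```text
(no output)
```

View pics/sc12.png

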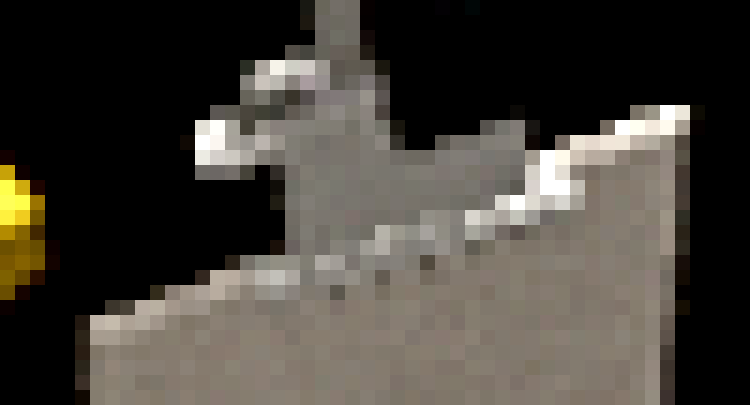

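```bash

python3 - <<'E'
from h import *
s=manip.read_state();g=grab_frame('scene');o,X,Y,Z=clippts(s)
def L(x,z,sg):
    a=.3; return sg*(x*np.cos(a)-z*np.sin(a)), z*np.cos(a)+x*np.sin(a)
k=15;u0,v0=225,163
a=g['pixels'][163:190,225:275,::-1].astype(float)
a=np.clip((a-60)*220/(245-60),0,255).astype(np.uint8)
im=cv2.resize(a,None,fx=15,fy=15,interpolation=cv2.INTER_NEAREST)
P=lambda p:tuple(int(i) for i in (proj(g,p)-[u0,v0]+.5)*k)
for sg,c in((1,(0,0,255)),(-1,(255,100,0))):
  for y in(-.032,.032):
    q=[P(o+X*L(x,z,sg)[0]+Y*y+Z*L(x,z,sg)[1]) for x,z in((0,-.04),(.0115,-.04),(.0115,-.033),(0,-.033))]
    cv2.polylines(im,[np.array(q)],True,c,1)
for y in(-.015,.015): cv2.circle(im,P(o+y*Y),4,(0,255,0),-1)
cv2.imwrite('pics/sc13.png',im)
E
```

```text
(no output)
```

View pics/sc13.png

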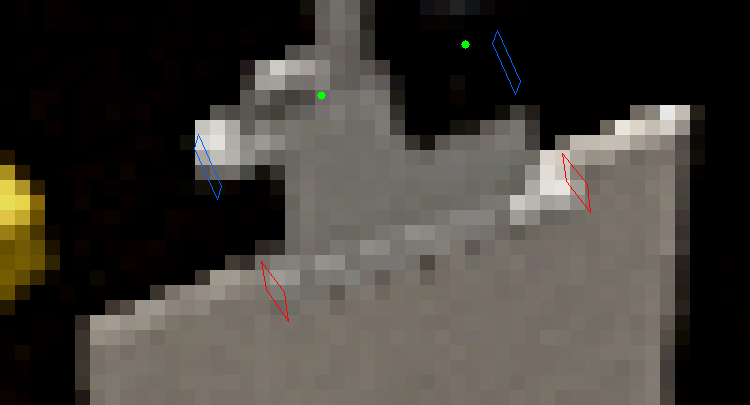

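```bash

python3 -m handwheel '[{"dr":[0,0,0],"delta_pos":[0,0,2],"hand":-1},{"dr":[0,0,0],"delta_pos":[0,4,3],"hand":-1},{"dr":[0,0,0],"delta_pos":[0,9,3],"hand":-1},{"dr":[0,0,0],"delta_pos":[0,13,3],"hand":-1},{"dr":[0,0,0],"delta_pos":[0,15,3],"hand":-1}]' 20
python3 -m handwheel '[{"dr":[0,0,0],"delta_pos":[0,3,0],"hand":-1},{"dr":[0,0,0],"delta_pos":[0,7,0],"hand":-1},{"dr":[0,0,0],"delta_pos":[0,11,0],"hand":-1},{"dr":[0,0,0],"delta_pos":[0,13,0],"hand":-1},{"dr":[0,0,0],"delta_pos":[0,13,0],"hand":-1}]' 20
python3 - <<'E'
from h import *
s=manip.read_state();g=grab_frame('scene');o,X,Y,Z=clippts(s)
go([.5165,-.015,.189],-22.5)
cv2.imwrite('pics/full14.png',g['pixels'][:,:,::-1])
def L(x,z,sg):
    a=.3; return sg*(x*np.cos(a)-z*np.sin(a)), z*np.cos(a)+x*np.sin(a)
k=13;u0,v0=222,150
a=g['pixels'][150:195,222:280,::-1].astype(float)
a=np.clip((a-30)*220/(240-30),0,255).astype(np.uint8)
im=cv2.resize(a,None,fx=k,fy=k,interpolation=cv2.INTER_NEAREST)
P=lambda p:tuple(int(i) for i in (proj(g,p)-[u0,v0]+.5)*k)
for sg,c in((1,(0,0,255)),(-1,(255,100,0))):
  for y in(-.032,.032):
    q=[P(o+X*L(x,z,sg)[0]+Y*y+Z*L(x,z,sg)[1]) for x,z in((0,-.04),(.0115,-.04),(.0115,-.033),(0,-.033))]
    cv2.polylines(im,[np.array(q)],True,c,1)
cv2.imwrite('pics/sc14.png',im)
E
```

```text
time_s: 9.05
position: [0.5173, -0.0146, 0.2027]
orientation: [-1.55, 0.305, -0.303]
ft_force: [0.2, 0.3, -0.1]
finger_gap: 0.0195
time_s: 9.47
position: [0.5174, -0.0147, 0.1899]
orientation: [-1.55, 0.305, -0.304]
ft_force: [-0.6, -0.1, -0.9]
finger_gap: 0.0194
shift [-0.9  1.2 -0.7] dr [ 0.0003  0.0047 -0.0004] yaw -22.23 pos [ 0.5176 -0.0147  0.1902] t 9.5167 F [ 0.4 -0.2 -0.7] gap 0.0192 j [-0.75  0.06  0.76  1.84 -0.04  1.26 -0.37]
```

View pics/sc14.png

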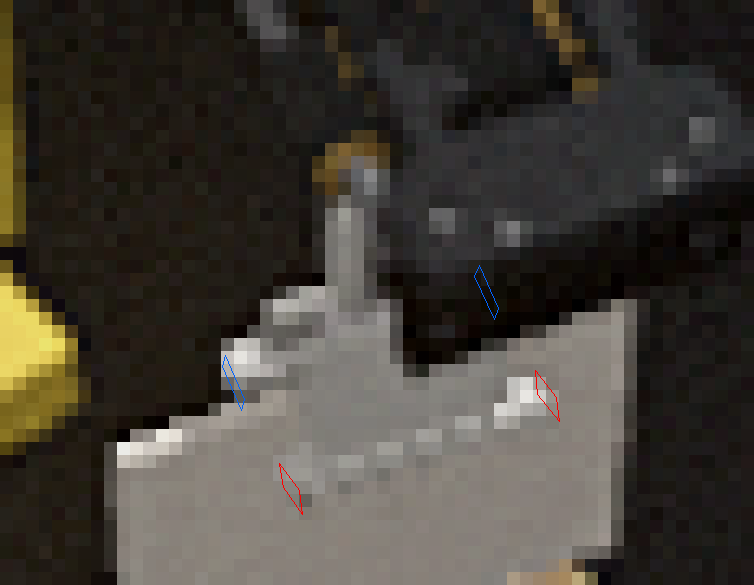

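View pics/full14.png

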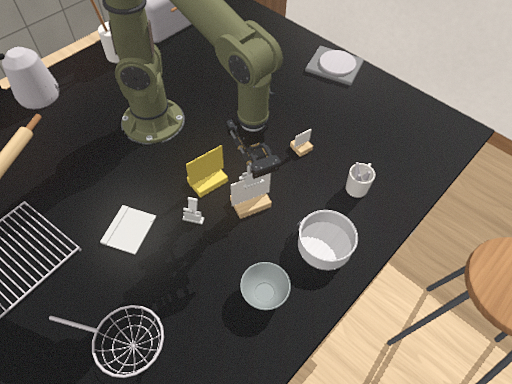

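```bash

python3 -m handwheel '[{"dr":[0,0,0],"delta_pos":[-0.5,1,-1],"hand":-1},{"dr":[0,0,0],"delta_pos":[-0.5,2,-1.5],"hand":-1},{"dr":[0,0,0],"delta_pos":[-0.5,3,-1.5],"hand":-1},{"dr":[0,0,0],"delta_pos":[-0.5,3,-1.5],"hand":-1},{"dr":[0,0,0],"delta_pos":[-0.5,3,-1.5],"hand":-1}]' 20
python3 -m handwheel '[{"dr":[0,0,0],"delta_pos":[0,0,0],"hand":-1},{"dr":[0,0,0],"delta_pos":[0,0,0],"hand":-1},{"dr":[0,0,0],"delta_pos":[0,0,0],"hand":-1},{"dr":[0,0,0],"delta_pos":[0,0,0],"hand":-1},{"dr":[0,0,0],"delta_pos":[0,0,0],"hand":-1}]' 20
python3 - <<'E'
from h import *
g=grab_frame('scene');f=grab_frame('top')
go([.5165,-.0155,.187],-22.5)
crop(g,205,130,285,225,6,'pics/sc15.png'); crop(f,220,130,320,230,6,'pics/tc15.png')
E
```

```text
time_s: 9.93
position: [0.5167, -0.0159, 0.1876]
orientation: [-1.549, 0.304, -0.304]
ft_force: [-0.2, 0.7, -0.4]
finger_gap: 0.0194
time_s: 10.35
position: [0.5168, -0.0159, 0.1876]
orientation: [-1.549, 0.304, -0.304]
ft_force: [-0.1, -0.2, -0.9]
finger_gap: 0.019
shift [-0.4  0.6  0.3] dr [-0.0001  0.0047  0.    ] yaw -22.23 pos [ 0.5167 -0.0159  0.1876] t 10.45 F [ 0.2  1.4 -0.4] gap 0.0192 j [-0.75  0.06  0.76  1.85 -0.04  1.25 -0.37]
```

View pics/sc15.png

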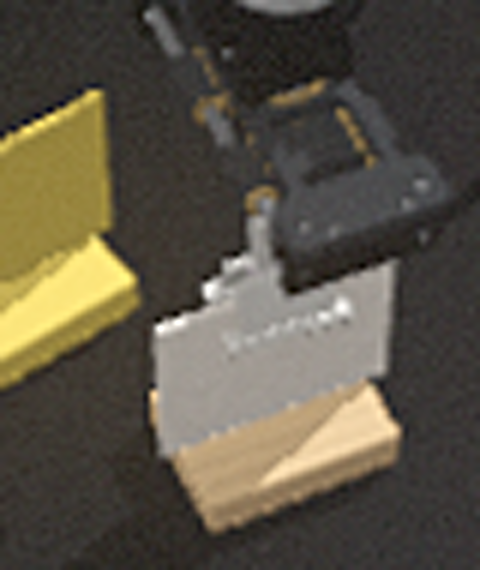

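View pics/tc15.png

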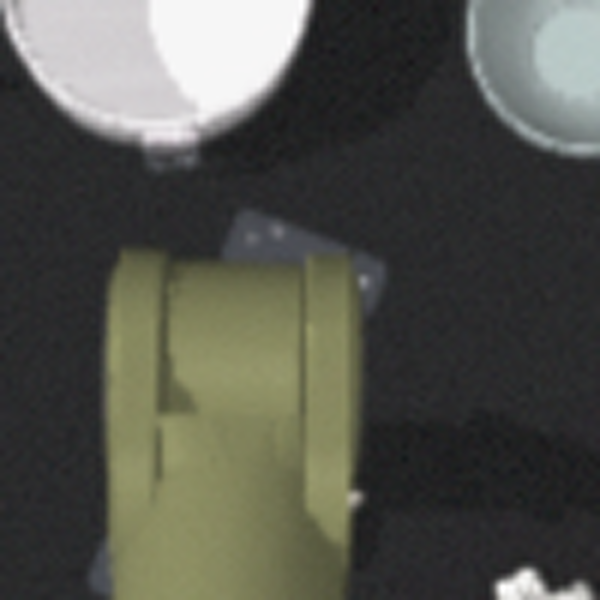

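```bash
python3 -c "
from bench import ticket,manip
print(ticket.hand_in()); s=manip.read_state(); print(s['time_s'],s['finger_gap'],s['position'],s['ft_force'])"
```

```text
the job is handed in; nothing more can be done
None
the job is handed in; nothing more can be done
```

I took the white clip farther from the base, lifted it a little and squeezed it fully open at 20 N. I then lowered it over the middle of the tall white card's top edge and handed in while still holding it there, at about 10.5 s.

**Last checks:**
- **Grip:** the fingers were 19 mm apart, which means the handles are squeezed to the stop.
- **Position:** the scene view showed one lip in front of the card and the other behind it. The clip was centred to within about 2 mm, and the edge was roughly 15 mm inside the mouth, by calculation.
- **Contact:** force on the wrist stayed at noise level, about 1 N, and the card and block had not visibly moved. The other things near the card in that view had not visibly moved either.

**Weak points:** the arm blocked the top view at the end, so the final centring rests on the scene camera and the arm's own position. The two cameras also disagreed by 2–4 mm on the clip's position before I gripped it. I judged the clip and card together in the one view, so most of that error should cancel.

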